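# Stack slotted cork blanks in the jig and set its screw cap

## Robot

A 6-joint arm with a two-finger parallel gripper is mounted at the origin on the work surface. World frame = base frame: x ahead of the robot, y to its left, z up, the work surface at z = 0. Lengths are in mm, angles in rad, forces in N, time in s.
With the tool pointing down it reaches from about 350 to 850 mm from the base axis. Payload 8.1 kg.
Tool frame: the origin (TCP) lies at the very end of the fingers, on their centre line; the grasp point (between the pads) lies r.grip_point_offset behind it (r.grip_point_offset is the distance from the TCP to the grasp point, in mm); z points along the fingers, y is the line along which they close (so a half turn about z gives the same grasp; the last joint's range is limited). The gripper opens to 93 mm and grips with 3 to 60 N. Pads are 15 mm wide; open, the fingers measure 128 mm over their backs; the gripper's body (75 mm by 188 mm) begins 65 mm behind the grasp point.
Start: joints at [1.023, 0.13, 1.488, -0, 1.523, -0.085], TCP at [267.853, 536.898, 218.635] pointing down, gripper open.
Joint ranges: [-2.96, 2.96], [-0.89, 2.26], [0.02, 2.5], [-1.34, 4.48], [0, 2.73], [-2.66, 2.66]. Speed limits (rad/s): [2.39, 2.39, 2.79, 3.14, 3.14, 3.14].

## Interface

Orientations are given as a unit quaternion [x, y, z, w].
In Python, from workcell import r, cams gives the robot as it stands.
- The arm moves only by the tool jog_arm, never from a script. Its argument "rows" is a list of rows, each a list of 3 entries, a list of its own where there are three numbers: the opening, from 0 (shut) to 1 (fully open), then the shift along the tool's x, y, z in m, then the turn about the tool's z in degrees. A call has 1 to 12 rows; each row is the pose to reach, as a shift and turn from the pose commanded when the call began, along the tool's axes at that moment; what a row does not reach only later rows make up. A row lasts 1/12 s, in which the tool goes at most 41.7 mm and 7.16 degrees, less where a joint would pass 70% of its speed; a pose out of reach is approached as far as the arm can. A call with a gripper value outside its range is refused whole. The fingers move at their own pace and stop on an object; the grip force is fixed at half the most. Time passes only in rows, so rows that repeat a pose let the fingers close. It gives the time, the measured TCP pose, the force, the opening and the grip force at its end, in the units of the state.
- r.get_obs(): the state, without advancing time (a new reading comes with each control period).
- cams.camera(name): name is "side" or "top"; returns the picture (400x640x3 uint8, red, green, blue); there is no depth.
- cams.camera_params(name): a dict with "fx", "fy", "cx", "cy" (pixels), "R" (3x3) and "t" (3): a world point X has camera coordinates R X + t. Camera axes: x right, y down, z forward; pixel columns grow to the right and rows downward; lengths in mm; the calibration is good to about 2 mm. A picture is of the moment at which its call begins. camera_params takes no time and is no camera call.
- r.finish_job(): hands the job in; it is judged then, once.
The state is a dict: "time": time; "q": joint angles; "joint_vel": joint speeds; "effort": joint torques, N m; "tool_pos": TCP position; "ee_rot": TCP orientation; "force": force on the tool from outside, world axes, zero at the start; "torque": the same for the moment, N m; "opening": finger opening in mm; "grasp_force": force on a finger pad.
Only numpy, scipy, OpenCV 4.12 (cv2) and the standard library are available. Lean on these libraries where they do the work, as an engineer would, in place of code of your own. Each camera call takes 0.05 s, during which the arm holds its last target. There are 200 camera calls.

## Task

Stack the two slotted cork blanks one on the other on the jig's wooden block: slide each in under the raised cap so that its slot straddles the stud, and leave the pile square and flush with the block. Then screw the knurled cap down (clockwise from above) until it bottoms out, back it off a quarter turn, and finish there, still gripping the cap and keeping it still. Leave the other things on the bench where they are.

Things in the scene. Friction and masses are not known exactly. Their poses are not given: they have to be found in the camera images.
- jig: The jig, screwed to the bench: a dark steel foot plate 190 x 100 x 8 mm, a wooden block 150 x 60 mm on it whose top is 30 mm above the bench, and a vertical steel stud, 16 mm in diameter, that stands on the block's centre line 45 mm beyond the block's centre, under a screw cap. Origin on the bench under the block's centre; x runs along the block towards the stud, z up. The jig points away from the robot (within 15 degrees), so the blanks go in from the robot's side.
- block_top (a point): Centre of the block's top face (30 mm above the bench), axes as the jig's. A blank lies flush when its origin is over this point and its x is along this x; the first blank's underside is then 0 mm and the second's 10 mm above this point. The stud's axis is at x = +45 mm.
- cap: The round knurled aluminium screw cap on the stud, already started on its thread: 44 mm in diameter, 32 mm high, closed top with an engraved index line from the axis along its own x. Origin: centre of its underside. It cannot come off. Its underside is 24 mm above the block's top when bottomed out (the pile is 20 mm high, so the cap does not press on it), and rises 1.9 mm per radian of unscrewing; at the start it is 4 to 6 mm higher than bottomed out.
- cap_grip (a point): Point on the cap's axis 22 mm above its underside, 10 mm below its top: a good height to grip it from above; it rises and falls with the cap.
- cap_turn (a joint): Angle of the cap in rad: 0 = bottomed out (hard stop), growing as it is unscrewed (anticlockwise seen from above); 1.57 is a quarter turn back. It starts between 2.2 and 3.2, turns stiffly (about 0.06 N m) and stays where it is left.
- blank_a: One of two identical slotted cork blanks, flat on the bench: 150 long (x) x 60 wide (y) x 10 mm thick, about 50 g, rigid. A slot 28 mm wide, open at the +x end, runs 50 mm in along the centre line, leaving two 16 mm prongs; the solid part reaches from x = -75 to +25 mm. Origin: centre of the 150 x 60 mm outline, at the underside; z up. Its slot end points away from the robot within 25 degrees. Either blank may go first.
- blank_b: The other of two identical slotted cork blanks, flat on the bench: 150 long (x) x 60 wide (y) x 10 mm thick, about 50 g, rigid. A slot 28 mm wide, open at the +x end, runs 50 mm in along the centre line, leaving two 16 mm prongs; the solid part reaches from x = -75 to +25 mm. Origin: centre of the 150 x 60 mm outline, at the underside; z up. Its slot end points away from the robot within 25 degrees. Either blank may go first.
- tape_roll: Bystander, not part of the job: a yellow ring of tape lying flat, 90 mm across, 24 mm high. Origin at its underside.
- thread_cone: Bystander, not part of the job: a dark wooden thread cone, 44 mm across the foot, 66 mm high. Origin at its underside.
- wax_jar: Bystander, not part of the job: a small amber glass jar with a steel lid, 52 mm across, 55 mm high. Origin at its underside.
- screwdriver: Bystander, not part of the job: a red-handled screwdriver lying flat. Origin at its underside.
- sanding_drum: Bystander, not part of the job: a brown standing sanding drum with a thin spindle, 48 mm across, 75 mm high. Origin at its underside.
Mind the look-alikes: they are no part of the job. What is shaped like the blank_b but purple or white is not meant.

How it is judged (in metres and radians):
On the way, in this order (a step that is already met when the one before it is completed fails the run):
1. both blanks lie stacked square and flush on the block, slots around the stud (horizontal distance between each of blank_a, blank_b and block_top below 0.007 m and angle between the x axis of each of blank_a, blank_b and the x axis of block_top, either way round below 0.12 rad and z of blank_a in the frame of block_top between -0.003 and 0.0135 m and angle between each of blank_a, blank_b's own z axis and vertical below 0.06 rad and z of blank_b in the frame of block_top between -0.003 and 0.0135 m), for 0.2 s.
2. then the cap is screwed down until it bottoms out (value of joint cap_turn below 0.1 rad), for 0.05 s.
At the end, for the whole second after the job is handed in: Both blanks flat in a pile on the block, centres within 7 mm and long sides within 0.12 rad of its own; cap_turn between 1.20 and 1.94 rad (a quarter turn off its stop), turning under 0.15 rad/s, fingers still gripping the cap with over 1.5 N (all of step 1 and value of joint cap_turn between 1.2 and 1.94 rad and velocity of joint cap_turn between -0.15 and 0.15 rad/s and contact force between the fingers and cap above 1.5 N); the arm keeps its last pose, push and grip.
It fails at once if a bystander is pushed more than 40 mm away or knocked over (distance of any of tape_roll, thread_cone, wax_jar, screwdriver, sanding_drum from where it was at the start of the episode above 0.04 m or angle between any of tape_roll, thread_cone, wax_jar, sanding_drum's own z axis and vertical above 0.7 rad).
It also fails if it takes over 72 s, if anything falls off the work surface, if the arm or the gripper's body presses on something with over 40 N, if the wrist force passes 120 N, or if a joint passes its speed limit or range.

## Working session

There is one attempt and no reset: what is moved stays moved. The work goes in short steps, Python scripts to look and compute and a tool call to move; the robot and the scene stay as the last step left them, time stands still between calls to the robot, and variables do not carry over. Pictures are saved under pics/ and viewed, at most 10 in all, crops included, and the job is handed in when it is done.

Besides the shell and the picture viewer there is one more tool, called after "Request:" by a JSON object that holds its "name" and its "arguments". jog_arm: Moves the arm, as the interface text tells. Its arguments: {"type":"object","properties":{"rows":{"type":"array","items":{"type":"array"}}},"required":["rows"]}

```bash
ls; mkdir -p pics; python3 - <<'E'
from workcell import r,cams
import cv2
for n in("top","side"):
    cv2.imwrite(f"pics/{n}0.png",cams.camera(n)[:,:,::-1])
    p=cams.camera_params(n); print(n,p)
print(r.get_obs(), r.grip_point_offset)
E
```

```text
pics
top {'fx': 479.82441092052596, 'fy': 479.82441092052596, 'cx': 321.2109024144329, 'cy': 201.74252776422756, 'R': array([[ 0.02538035, -0.99966931, -0.00413743],
       [-0.99662709, -0.02497958, -0.07816946],
       [ 0.07804026,  0.00610745, -0.9969315 ]]), 't': array([ -62.58774358,  559.1424478 , 1266.19310461])}
side {'fx': 408.90694716607095, 'fy': 408.90694716607095, 'cx': 326.69886720264327, 'cy': 195.49844439510252, 'R': array([[-0.99931612, -0.03679128,  0.00370171],
       [-0.02403975,  0.57035336, -0.82104759],
       [ 0.0280961 , -0.82057507, -0.57084775]]), 't': array([ 540.90094679,   91.7644815 , 1016.78952671])}
{'time': 0.1, 'q': array([ 1.02260071e+00,  1.31091359e-01,  1.48915242e+00,  9.92571799e-06,
        1.52302241e+00, -8.54307185e-02]), 'joint_vel': array([ 0.00048941, -0.00111767, -0.00240932, -0.00065847,  0.0010795 ,
       -0.00134131]), 'effort': array([ 2.02756246e-05, -5.61343074e+01, -4.93095803e+01,  7.68503523e-02,
        2.91386823e-02, -4.57356862e-05]), 'tool_pos': array([267.57824542, 536.45547021, 217.698807  ]), 'ee_rot': array([ 2.29323503e-01,  9.73349901e-01, -7.93578990e-04, -2.65396496e-04]), 'force': array([ 0.53844228,  0.00521046, -0.24318985]), 'torque': array([ 0.01111872,  0.00265038, -0.02043225]), 'grasp_force': 0.0, 'opening': 92.70159315420162} 18.8
```

View pics/top0.png

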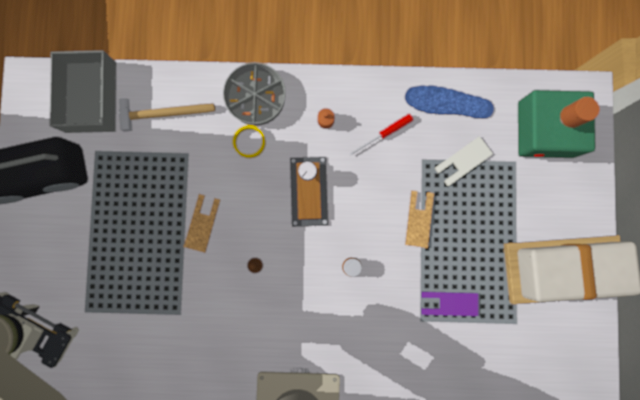

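View pics/side0.png

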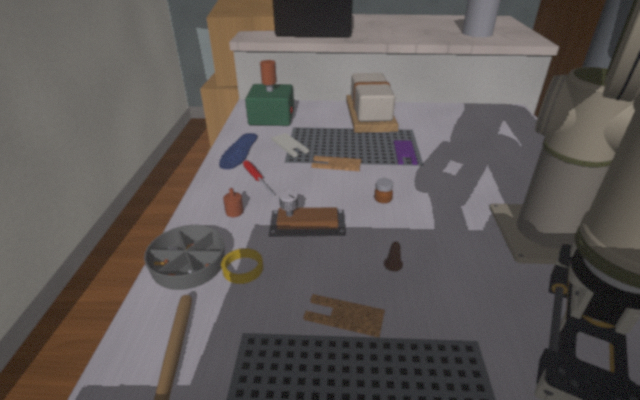

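The top view shows the blanks at about (203,222) and (420,220). The jig is at (309,190), with its cap at (307,170). The bystanders are the tape (249,141), cone (255,265), jar (352,267), drum (326,118) and screwdriver (385,135). The purple and white look-alikes are on the right. The side view agrees.

```bash
cat > h.py <<'E'
import numpy as np, cv2
from workcell import r,cams
def ray(n,px,z):
    p=cams.camera_params(n); px=np.atleast_2d(px).astype(float)
    d=np.c_[(px[:,0]-p['cx'])/p['fx'],(px[:,1]-p['cy'])/p['fy'],np.ones(len(px))]@p['R']
    c=-p['R'].T@p['t']; return (c+d*((z-c[2])/d[:,2])[:,None])[:,:2]
def blob(img,roi,lo,hi):
    x0,y0,x1,y1=roi
    m=cv2.inRange(cv2.cvtColor(img,cv2.COLOR_RGB2HSV),lo,hi)
    k=np.zeros_like(m);k[y0:y1,x0:x1]=m[y0:y1,x0:x1]
    k=cv2.morphologyEx(k,cv2.MORPH_CLOSE,np.ones((3,3),np.uint8))
    c=max(cv2.findContours(k,0,2)[0],key=cv2.contourArea); return c[:,0,:]
def rect(n,c,z):
    w=ray(n,c,z).astype(np.float32); (x,y),_,_=R=cv2.minAreaRect(w)
    b=cv2.boxPoints(R); e=b[1]-b[0],b[2]-b[1]
    l=max(e,key=np.linalg.norm); a=np.degrees(np.arctan2(l[1],l[0])); a=(a+90)%180-90
    return np.round([x,y,a,*sorted(map(np.linalg.norm,e))],1)
E
python3 - <<'E'
from h import *
t=cams.camera("top");s=cams.camera("side")
for nm,(x,y) in dict(a=(203,230),b=(418,235),wood=(309,205),foot=(294,200),cap=(307,172),mat=(470,250)).items(): print(nm,cv2.cvtColor(t,cv2.COLOR_RGB2HSV)[y,x])
for z,nm,roi in((10,'a',(178,185,228,258)),(10,'b',(398,185,440,255)),(30,'wood',(292,150,328,226))):
    c=blob(t,roi,(5,70,70),(25,255,255)); print(nm,rect("top",c,z),len(c))
c=blob(t,(296,155,320,186),(0,0,140),(180,60,255));print('cap',cv2.minEnclosingCircle(c),ray("top",cv2.minEnclosingCircle(c)[0],91))
c=blob(t,(288,150,332,230),(0,0,0),(180,255,90)); print('foot',rect("top",c,8))
for z,nm,roi in((10,'a',(295,285,395,340)),(10,'b',(305,150,370,175)),(30,'wood',(270,200,350,235))):
    c=blob(s,roi,(3,70,40),(25,255,255)); print('side',nm,rect("side",c,z))
v=np.hstack([cv2.resize(t[y:y+100,x:x+66],None,fx=4,fy=4,interpolation=2) for x,y in((170,170),(276,140),(388,170))])
cv2.imwrite("pics/crop.png",v[:,:,::-1])
E
```

```text
a [ 17 132 137]
b [ 18 123 197]
wood [ 16 167 157]
foot [90 12 65]
cap [143   5 202]
mat [ 99  14 127]
a [496.5 273.8 -13.6  60.3 147. ] 97
b [ 521.9 -314.8   -6.1   62.7  151.9] 57
wood [590.1 -13.3   3.4  64.7 153.9] 39
cap ((306.9444580078125, 170.1666717529297), 9.311239242553711) [[635.04304249 -10.42857211]]
foot [588.5  17.3   2.5  34.  183.5]
side a [497.9 279.2 -13.6  65.1 147.4]
side b [ 523.8 -305.4   -5.7   77.4  148.6]
side wood [589.4   3.5   2.4  80.5 151.3]
```

View pics/crop.png

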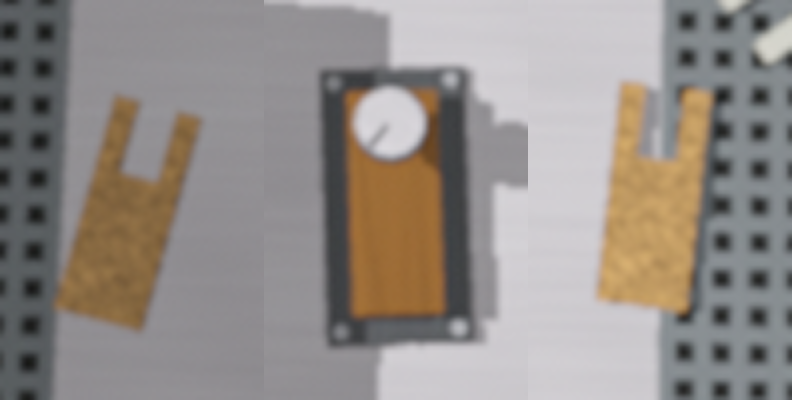

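The crops show both slots open away from the robot. The cap centre agrees with the block pose, so the jig is at about (590, -13) and 3 degrees.

```bash
cat >> h.py <<'E'
from scipy.spatial.transform import Rotation as Ro
def plan(*T):
    o=r.get_obs(); M=Ro.from_quat(o['ee_rot']).as_matrix()
    yaw=np.degrees(np.arctan2(M[1,0],M[0,0]))
    print('tcp',np.round(o['tool_pos'],1),'yaw',round(yaw,1),'tilt',np.round(M[:2,2],4),'F',np.round(o['force'],1),'open',round(o['opening'],1),'g',round(o['grasp_force'],1),'t',round(o['time'],2),'q6',round(o['q'][5],2))
    for x,y,z,a in T:
        d=M.T@(np.array([x,y,z])-o['tool_pos']); tr=-((a-yaw+90)%180-90)
        print('->',(x,y,z,a),'shift m',np.round(d/1000,4),'turn',round(tr,1))
E
python3 - <<'E'
from h import *
print(ray("top",[[255,265],[352,267]],50))
plan((467,281,100,-13.6),(467,281,2,-13.6))
E
```

```text
[[ 389.11152711  119.25484609]
 [ 390.41026963 -132.88259602]]
tcp [267.7 536.6 218. ] yaw 153.5 tilt [-0.0006 -0.001 ] F [ 0.1 -0.5 -1.2] open 93.2 g 0.0 t 0.2 q6 -0.09
-> (467, 281, 100, -13.6) shift m [-0.2925 -0.1396  0.1181] turn -12.9
-> (467, 281, 2, -13.6) shift m [-0.2925 -0.1395  0.2161] turn -12.9
```

Request:
{"name": "jog_arm", "arguments": {"rows": [[1, [-0.04, -0.019, 0.01], -3], [1, [-0.08, -0.038, 0.025], -6], [1, [-0.12, -0.057, 0.045], -9], [1, [-0.16, -0.076, 0.065], -12.9], [1, [-0.19, -0.091, 0.08], -12.9], [1, [-0.22, -0.105, 0.095], -12.9], [1, [-0.25, -0.119, 0.105], -12.9], [1, [-0.275, -0.131, 0.115], -12.9], [1, [-0.2925, -0.1396, 0.118], -12.9], [1, [-0.2925, -0.1396, 0.118], -12.9], [1, [-0.2925, -0.1396, 0.118], -12.9], [1, [-0.2925, -0.1396, 0.118], -12.9]]}}

```text
time: 1.2
tool_pos: [467.0, 281.9, 100.9]
ee_rot: [0.119, 0.993, 0.0, -0.0]
force: [-0.2, -0.1, 0.4]
opening: 93.3
grasp_force: 0.0
```

```bash
python3 - <<'E'
from h import *
plan((467,281,2,-13.6))
E
```

```text
tcp [467.  281.9 100.9] yaw 166.4 tilt [-0.0001  0.0004] F [-0.2 -0.1  0.4] open 93.3 g 0.0 t 1.2 q6 -0.88
-> (467, 281, 2, -13.6) shift m [-0.0002 -0.0009  0.0989] turn -0.0
```

Request:
{"name": "jog_arm", "arguments": {"rows": [[1, [0, -0.001, 0.04], 0], [1, [0, -0.001, 0.075], 0], [1, [0, -0.001, 0.092], 0], [1, [0, -0.001, 0.0985], 0], [1, [0, -0.001, 0.0985], 0], [0, [0, -0.001, 0.0985], 0], [0, [0, -0.001, 0.0985], 0], [0, [0, -0.001, 0.0985], 0], [0, [0, -0.001, 0.0985], 0], [0, [0, -0.001, 0.0985], 0], [0, [0, -0.001, 0.0985], 0], [0, [0, -0.001, 0.0985], 0]]}}

```text
time: 2.2
tool_pos: [467.2, 280.6, 2.5]
ee_rot: [0.119, 0.993, 0.0, 0.0]
force: [-1.8, 0.6, 1.5]
opening: 59.4
grasp_force: 30.0
```

```bash
python3 - <<'E'
from h import *
plan((467,281,140,-13.6),(495,-18,140,3))
E
```

```text
tcp [467.2 280.6   2.5] yaw 166.4 tilt [0.0004 0.0004] F [-1.8  0.6  1.5] open 59.4 g 30.0 t 2.2 q6 -0.89
-> (467, 281, 140, -13.6) shift m [ 0.0003  0.0004 -0.1375] turn -0.0
-> (495, -18, 140, 3) shift m [-0.0974 -0.2836 -0.1376] turn -16.6
```

Request:
{"name": "jog_arm", "arguments": {"rows": [[0, [0, 0, -0.03], 0], [0, [0, 0, -0.07], 0], [0, [0, 0, -0.11], 0], [0, [-0.01, -0.03, -0.1376], -2], [0, [-0.023, -0.067, -0.1376], -4], [0, [-0.036, -0.104, -0.1376], -6], [0, [-0.049, -0.142, -0.1376], -8.5], [0, [-0.062, -0.18, -0.1376], -11], [0, [-0.075, -0.218, -0.1376], -13.5], [0, [-0.088, -0.256, -0.1376], -16.6], [0, [-0.0974, -0.2836, -0.1376], -16.6], [0, [-0.0974, -0.2836, -0.1376], -16.6]]}}

```text
time: 3.2
tool_pos: [495.1, -23.2, 139.8]
ee_rot: [-0.024, 1.0, -0.001, 0.0]
force: [0.3, 0.2, -0.9]
opening: 59.5
grasp_force: 30.0
```

```bash
python3 - <<'E'
from h import *
t=cams.camera("top"); cv2.imwrite("pics/hold.png",cv2.resize(t[130:330,230:430],None,fx=3,fy=3)[:,:,::-1])
plan((495,-18,37,3),(560,-14.6,36,3),(560,-14.6,33,3))
E
```

```text
tcp [494.9 -20.8 139.7] yaw -177.3 tilt [-0.0001 -0.0004] F [ 0.4 -0.4 -0.3] open 59.8 g 30.0 t 3.25 q6 -1.76
-> (495, -18, 37, 3) shift m [-0.0003  0.0028  0.1027] turn -0.3
-> (560, -14.6, 36, 3) shift m [-0.0653  0.0031  0.1037] turn -0.3
-> (560, -14.6, 33, 3) shift m [-0.0653  0.0031  0.1067] turn -0.3
```

View pics/hold.png

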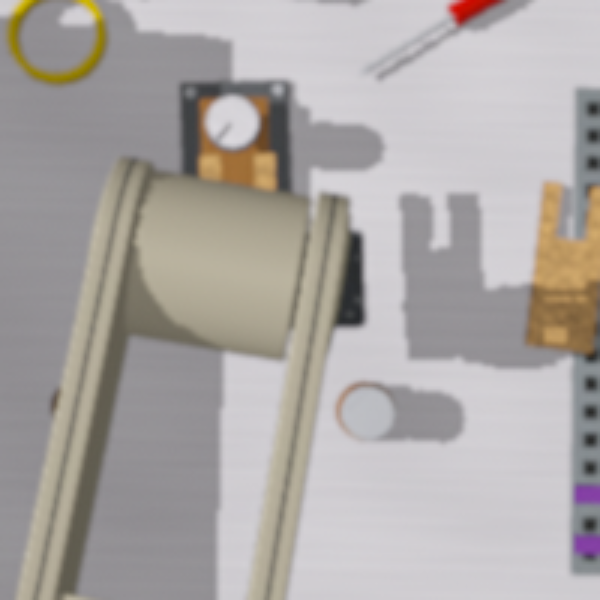

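The held blank's prongs show just behind the cap, at about (210,165) and (265,168) in the crop. They line up with the block, so I lower it now.

Request:
{"name": "jog_arm", "arguments": {"rows": [[0, [0, 0.001, 0.03], 0], [0, [0, 0.001, 0.065], 0], [0, [0, 0.001, 0.09], 0], [0, [0, 0.001, 0.1015], 0], [0, [0, 0.001, 0.1015], 0], [0, [0, 0.001, 0.1015], 0], [0, [0, 0.001, 0.1015], 0], [0, [0, 0.001, 0.1015], 0]]}}

```text
time: 3.92
tool_pos: [496.7, -17.1, 40.4]
ee_rot: [-0.026, 1.0, -0.0, 0.002]
force: [0.4, 0.1, -1.1]
opening: 59.8
grasp_force: 30.0
```

```bash
python3 - <<'E'
from h import *
plan((495,-18,38,3),(560,-14.6,36,3),(560,-14.6,33,3))
s=cams.camera("side"); cv2.imwrite("pics/s1.png",cv2.resize(s[150:270,230:410],None,fx=4,fy=4)[:,:,::-1])
E
```

```text
tcp [496.7 -17.1  40.4] yaw -177.0 tilt [ 0.0035 -0.0004] F [ 0.4  0.1 -1.1] open 59.8 g 30.0 t 3.92 q6 -1.76
-> (495, -18, 38, 3) shift m [ 0.0017 -0.0008  0.0024] turn 0.0
-> (560, -14.6, 36, 3) shift m [-0.0633 -0.0008  0.0046] turn 0.0
-> (560, -14.6, 33, 3) shift m [-0.0633 -0.0008  0.0076] turn 0.0
```

View pics/s1.png

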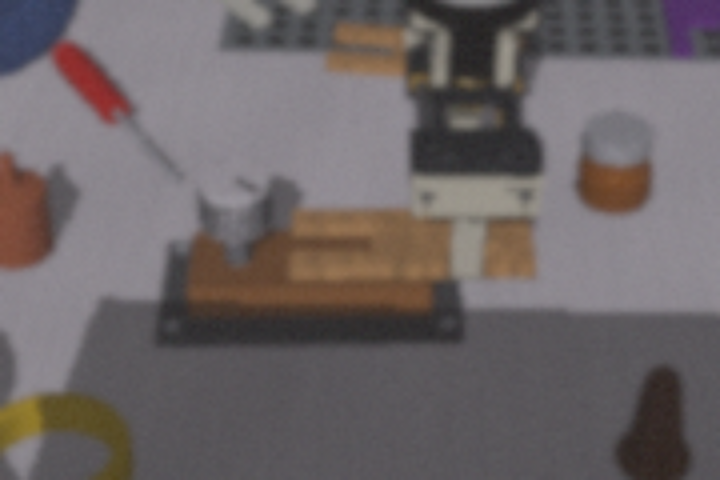

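The blank is level just above the block, with its prong tips short of the cap and the slot lined up with the stud. I slide it in.

Request:
{"name": "jog_arm", "arguments": {"rows": [[0, [-0.01, -0.0008, 0.003], 0], [0, [-0.022, -0.0008, 0.004], 0], [0, [-0.034, -0.0008, 0.004], 0], [0, [-0.046, -0.0008, 0.0045], 0], [0, [-0.057, -0.0008, 0.0045], 0], [0, [-0.0633, -0.0008, 0.0045], 0], [0, [-0.0633, -0.0008, 0.0045], 0], [0, [-0.0633, -0.0008, 0.0065], 0], [0, [-0.0633, -0.0008, 0.0075], 0], [0, [-0.0633, -0.0008, 0.0075], 0], [0, [-0.0633, -0.0008, 0.0075], 0], [0, [-0.0633, -0.0008, 0.0075], 0]]}}

```text
time: 4.97
tool_pos: [558.7, -14.7, 32.4]
ee_rot: [-0.026, 1.0, -0.0, 0.001]
force: [-1.0, 0.6, 8.3]
opening: 59.8
grasp_force: 30.0
```

```bash
python3 - <<'E'
from h import *
plan((560,-14.6,32.5,3))
E
```

```text
tcp [558.7 -14.7  32.4] yaw -177.0 tilt [ 0.0021 -0.0004] F [-1.   0.6  8.3] open 59.8 g 30.0 t 4.97 q6 -1.74
-> (560, -14.6, 32.5, 3) shift m [-0.0013  0.0001 -0.0001] turn -0.0
```

Request:
{"name": "jog_arm", "arguments": {"rows": [[0, [-0.001, 0, -0.0005], 0], [0, [-0.001, 0, -0.0005], 0], [0.85, [-0.001, 0, -0.0005], 0], [0.85, [-0.001, 0, -0.0005], 0], [0.85, [-0.001, 0, -0.0005], 0], [0.85, [-0.001, 0, -0.0005], 0], [0.85, [-0.001, 0, -0.03], 0], [0.85, [-0.001, 0, -0.065], 0], [0.85, [-0.001, 0, -0.1], 0], [1, [0.02, 0, -0.115], 0], [1, [0.05, 0, -0.115], 0], [1, [0.08, 0, -0.115], 0]]}}

```text
time: 5.97
tool_pos: [478.6, -19.0, 147.4]
ee_rot: [-0.026, 1.0, -0.0, 0.002]
force: [-0.2, -0.6, 0.5]
opening: 91.8
grasp_force: 0.0
```

```bash
python3 - <<'E'
from h import *
plan((492,-312,148,-6),(492,-312,2,-6))
E
```

```text
tcp [478.6 -19.  147.4] yaw -177.0 tilt [ 0.0032 -0.0005] F [-0.2 -0.6  0.5] open 91.8 g 0.0 t 5.97 q6 -1.77
-> (492, -312, 148, -6) shift m [ 0.002  -0.2933 -0.0004] turn 9.0
-> (492, -312, 2, -6) shift m [ 0.0024 -0.2932  0.1456] turn 9.0
```

Request:
{"name": "jog_arm", "arguments": {"rows": [[1, [0, -0.03, 0], 1], [1, [0, -0.07, 0], 3], [1, [0.001, -0.11, 0], 5], [1, [0.001, -0.15, 0], 7], [1, [0.001, -0.19, 0], 9], [1, [0.002, -0.23, 0], 9], [1, [0.002, -0.265, 0.01], 9], [1, [0.002, -0.2933, 0.04], 9], [1, [0.002, -0.2933, 0.075], 9], [1, [0.002, -0.2933, 0.1], 9], [1, [0.002, -0.2933, 0.11], 9], [1, [0.002, -0.2933, 0.11], 9]]}}

```text
time: 6.97
tool_pos: [489.0, -310.1, 32.1]
ee_rot: [0.053, 0.999, 0.002, -0.003]
force: [-0.2, -0.1, -0.6]
opening: 92.9
grasp_force: 0.0
```

```bash
python3 - <<'E'
from h import *
t=cams.camera("top");s=cams.camera("side")
v=np.hstack([cv2.resize(t[140:240,260:360],(400,400),interpolation=2),cv2.resize(s[170:250,260:340],(400,400),interpolation=2)])
cv2.imwrite("pics/p1.png",v[:,:,::-1])
c=blob(t,(285,145,335,230),(5,70,70),(25,255,255));print(rect("top",c,38))
plan((492,-312,2,-6))
E
```

```text
[588.1 -12.7   3.   66.9 154.9]
tcp [ 491.9 -311.8   36.7] yaw 174.0 tilt [ 0.0004 -0.0003] F [ 1.  -0.9  0.4] open 92.9 g 0.0 t 7.07 q6 -2.12
-> (492, -312, 2, -6) shift m [-0.0001 -0.0002  0.0347] turn 0.0
```

View pics/p1.png

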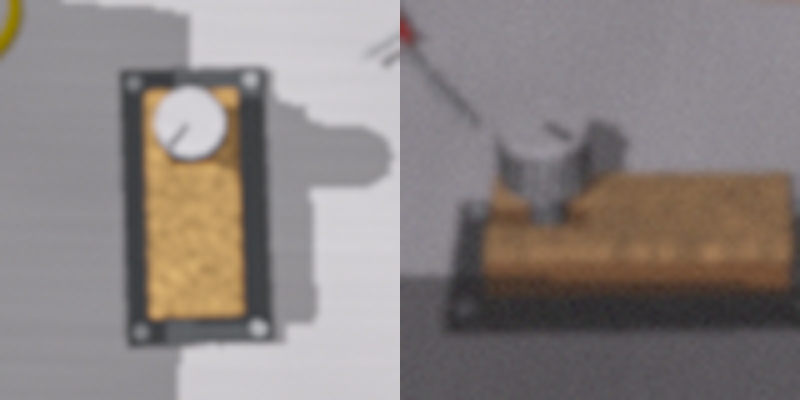

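Blank 1 lies flush around the stud, its outline matching the block in both views. I pick blank 2.

Request:
{"name": "jog_arm", "arguments": {"rows": [[1, [0, 0, 0.02], 0], [1, [0, 0, 0.031], 0], [1, [0, 0, 0.0345], 0], [1, [0, 0, 0.0345], 0], [1, [0, 0, 0.0345], 0], [0, [0, 0, 0.0345], 0], [0, [0, 0, 0.0345], 0], [0, [0, 0, 0.0345], 0], [0, [0, 0, 0.0345], 0], [0, [0, 0, 0.0345], 0], [0, [0, 0, 0.0345], 0], [0, [0, 0, 0.0345], 0]]}}

```text
time: 8.07
tool_pos: [491.6, -311.9, 1.4]
ee_rot: [0.052, 0.999, -0.0, 0.0]
force: [0.5, 1.1, 2.5]
opening: 59.6
grasp_force: 30.0
```

```bash
python3 - <<'E'
from h import *
plan((492,-312,150,-6),(495,-18,150,3))
E
```

```text
tcp [ 491.6 -311.9    1.4] yaw 174.0 tilt [ 0.0001 -0.0001] F [0.5 1.1 2.5] open 59.6 g 30.0 t 8.07 q6 -2.12
-> (492, -312, 150, -6) shift m [-5.000e-04 -1.000e-04 -1.486e-01] turn -0.0
-> (495, -18, 150, 3) shift m [ 0.0274  0.2926 -0.1486] turn -9.0
```

Request:
{"name": "jog_arm", "arguments": {"rows": [[0, [0, 0, -0.03], 0], [0, [0, 0, -0.07], 0], [0, [0, 0, -0.11], 0], [0, [0.003, 0.03, -0.14], -1], [0, [0.007, 0.07, -0.1486], -3], [0, [0.011, 0.11, -0.1486], -5], [0, [0.015, 0.15, -0.1486], -7], [0, [0.019, 0.19, -0.1486], -9], [0, [0.023, 0.23, -0.1486], -9], [0, [0.026, 0.265, -0.1486], -9], [0, [0.0274, 0.285, -0.1486], -9], [0, [0.0274, 0.2926, -0.1486], -9]]}}

```text
time: 9.07
tool_pos: [494.6, -14.9, 149.8]
ee_rot: [-0.028, 1.0, 0.0, -0.0]
force: [-0.6, -0.8, -0.6]
opening: 59.6
grasp_force: 30.0
```

Request:
{"name": "jog_arm", "arguments": {"rows": [[0, [0, 0, 0.03], 0], [0, [0, 0, 0.065], 0], [0, [0, 0, 0.09], 0], [0, [0, 0, 0.1], 0], [0, [0, 0, 0.1], 0], [0, [0, 0, 0.1], 0], [0, [0, 0, 0.1], 0]]}}

```text
time: 9.65
tool_pos: [496.5, -18.5, 51.8]
ee_rot: [-0.026, 1.0, -0.0, 0.001]
force: [0.8, 0.0, -0.1]
opening: 59.8
grasp_force: 30.0
```

```bash
python3 - <<'E'
from h import *
plan((495,-18,47,3),(560.5,-14.6,46,3),(560.5,-14.6,42,3))
E
```

```text
tcp [496.5 -18.5  51.8] yaw -177.0 tilt [ 0.0028 -0.0005] F [ 0.8  0.  -0.1] open 59.8 g 30.0 t 9.65 q6 -1.76
-> (495, -18, 47, 3) shift m [0.0015 0.0006 0.0048] turn -0.0
-> (560.5, -14.6, 46, 3) shift m [-0.0641  0.0006  0.006 ] turn -0.0
-> (560.5, -14.6, 42, 3) shift m [-0.0641  0.0006  0.01  ] turn -0.0
```

Request:
{"name": "jog_arm", "arguments": {"rows": [[0, [0, 0.0006, 0.006], 0], [0, [0, 0.0006, 0.0068], 0], [0, [-0.012, 0.0006, 0.0068], 0], [0, [-0.025, 0.0006, 0.0068], 0], [0, [-0.038, 0.0006, 0.0068], 0], [0, [-0.05, 0.0006, 0.0068], 0], [0, [-0.06, 0.0006, 0.0068], 0], [0, [-0.065, 0.0006, 0.0068], 0], [0, [-0.065, 0.0006, 0.0068], 0], [0, [-0.065, 0.0006, 0.0098], 0], [0, [-0.065, 0.0006, 0.0105], 0], [0, [-0.065, 0.0006, 0.0105], 0]]}}

```text
time: 10.65
tool_pos: [560.4, -14.0, 40.9]
ee_rot: [-0.026, 1.0, -0.0, 0.001]
force: [-1.8, 0.2, 9.0]
opening: 59.8
grasp_force: 30.0
```

```bash
python3 - <<'E'
from h import *
plan((560.5,-14.6,41.5,3))
E
```

```text
tcp [560.4 -14.   40.9] yaw -177.0 tilt [ 0.0019 -0.0001] F [-1.8  0.2  9. ] open 59.8 g 30.0 t 10.65 q6 -1.74
-> (560.5, -14.6, 41.5, 3) shift m [-0.0001 -0.0006 -0.0006] turn -0.0
```

Request:
{"name": "jog_arm", "arguments": {"rows": [[0, [0, 0, -0.0005], 0], [0, [0, 0, -0.0005], 0], [0.85, [0, 0, -0.0005], 0], [0.85, [0, 0, -0.0005], 0], [0.85, [0, 0, -0.0005], 0], [0.85, [0, 0, -0.0005], 0], [0.85, [0, 0, -0.03], 0], [0.85, [0, 0, -0.065], 0], [1, [0.02, 0, -0.095], 0], [1, [0.06, 0.02, -0.105], 0], [1, [0.1, 0.05, -0.105], 0], [1, [0.12, 0.08, -0.105], 0]]}}

```text
time: 11.65
tool_pos: [438.7, 54.5, 145.0]
ee_rot: [-0.025, 1.0, -0.0, 0.001]
force: [-0.0, 0.8, -0.1]
opening: 92.2
grasp_force: 0.0
```

```bash
python3 - <<'E'
from h import *
t=cams.camera("top");s=cams.camera("side")
v=np.hstack([cv2.resize(t[140:240,260:360],(400,400),interpolation=2),cv2.resize(s[170:250,260:340],(400,400),interpolation=2)])
cv2.imwrite("pics/p2.png",v[:,:,::-1])
c=blob(t,(285,145,335,230),(5,70,70),(25,255,255));print(rect("top",c,46))
c=blob(t,(290,150,325,190),(0,0,140),(180,60,255));e=cv2.minEnclosingCircle(c);print('cap',e,ray("top",e[0],91))
plan((635,-11,140,3),(635,-11,63,3))
E
```

```text
[590.6 -11.7   3.5  67.  158.4]
cap ((306.9941711425781, 170.22093200683594), 9.275728225708008) [[634.90657273 -10.55933335]]
tcp [436.1  58.  143.5] yaw -176.9 tilt [-0.0021  0.0014] F [ 0.1 -0.5 -0. ] open 92.8 g 0.0 t 11.75 q6 -1.61
-> (635, -11, 140, 3) shift m [-0.1948 -0.0798  0.003 ] turn 0.1
-> (635, -11, 63, 3) shift m [-0.195  -0.0799  0.08  ] turn 0.1
```

View pics/p2.png

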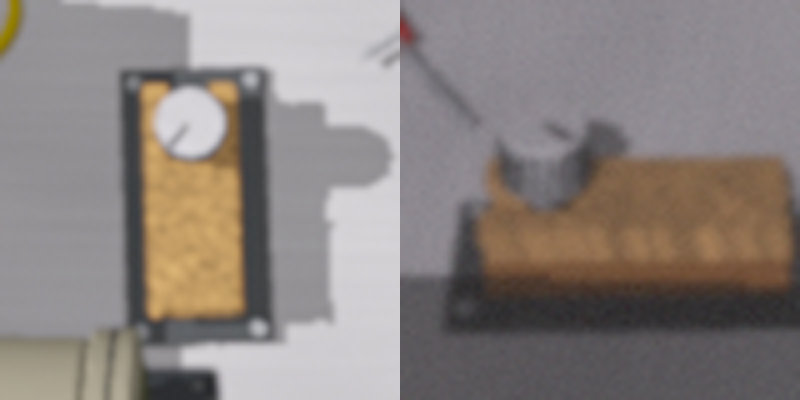

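The pile of two is square and flush around the stud, centred at about (590.6, -11.7). The cap reads (635, -10.5). I go to the cap now.

Request:
{"name": "jog_arm", "arguments": {"rows": [[1, [-0.035, -0.015, 0], 0], [1, [-0.075, -0.031, 0], 0], [1, [-0.115, -0.047, 0], 0], [1, [-0.15, -0.061, 0], 0], [1, [-0.18, -0.073, 0.002], 0], [1, [-0.195, -0.0795, 0.003], 0], [1, [-0.195, -0.0795, 0.003], 0], [1, [-0.195, -0.0795, 0.003], 0], [1, [-0.195, -0.0795, 0.003], 0]]}}

```text
time: 12.5
tool_pos: [637.9, -14.0, 140.6]
ee_rot: [-0.026, 1.0, 0.0, -0.001]
force: [0.6, 0.1, 0.0]
opening: 93.1
grasp_force: 0.0
```

```bash
python3 - <<'E'
from h import *
plan((635,-10.6,62,3))
E
```

```text
tcp [637.9 -14.  140.6] yaw -177.0 tilt [-0.0015  0.0002] F [0.6 0.1 0. ] open 93.1 g 0.0 t 12.5 q6 -1.73
-> (635, -10.6, 62, 3) shift m [0.0026 0.0036 0.0787] turn -0.0
```

Request:
{"name": "jog_arm", "arguments": {"rows": [[1, [0.0026, 0.0036, 0], 0], [1, [0.0026, 0.0036, 0.02], 0], [1, [0.0026, 0.0036, 0.045], 0], [1, [0.0026, 0.0036, 0.067], 0], [1, [0.0026, 0.0036, 0.0775], 0], [1, [0.0026, 0.0036, 0.0785], 0], [1, [0.0026, 0.0036, 0.0785], 0], [1, [0.0026, 0.0036, 0.0785], 0], [1, [0.0026, 0.0036, 0.0785], 0]]}}

```text
time: 13.25
tool_pos: [637.3, -10.7, 65.0]
ee_rot: [-0.026, 1.0, -0.0, 0.002]
force: [-0.1, -0.3, 0.5]
opening: 93.4
grasp_force: 0.0
```

```bash
python3 - <<'E'
from h import *
plan((635,-10.6,62,3))
E
```

```text
tcp [637.3 -10.7  65. ] yaw -177.0 tilt [ 0.0032 -0.0003] F [-0.1 -0.3  0.5] open 93.4 g 0.0 t 13.25 q6 -1.72
-> (635, -10.6, 62, 3) shift m [0.0023 0.0002 0.003 ] turn -0.0
```

Correct, then close.

Request:
{"name": "jog_arm", "arguments": {"rows": [[1, [0.002, 0, 0.002], 0], [1, [0.002, 0, 0.002], 0], [0, [0.002, 0, 0.002], 0], [0, [0.002, 0, 0.002], 0], [0, [0.002, 0, 0.002], 0], [0, [0.002, 0, 0.002], 0], [0, [0.002, 0, 0.002], 0], [0, [0.002, 0, 0.002], 0], [0, [0.002, 0, 0.002], 0], [0, [0.002, 0, 0.002], 0], [0, [0.002, 0, 0.002], 0]]}}

```text
time: 14.17
tool_pos: [634.0, -11.2, 60.8]
ee_rot: [-0.026, 1.0, -0.0, -0.0]
force: [0.2, -2.4, 0.1]
opening: 44.0
grasp_force: 30.0
```

```bash
python3 - <<'E'
from h import *
plan((635,-10.6,62,3)); print(r.get_obs()['torque'])
E
```

```text
tcp [634.  -11.2  60.8] yaw -177.0 tilt [ 0.     -0.0006] F [ 0.2 -2.4  0.1] open 44.0 g 30.0 t 14.17 q6 -1.72
-> (635, -10.6, 62, 3) shift m [-0.001   0.0006 -0.0012] turn -0.0
[-0.37046096  0.03373657 -0.00667707]
```

Request:
{"name": "jog_arm", "arguments": {"rows": [[0, [-0.0005, 0, 0.0002], 6], [0, [-0.0005, 0, 0.0004], 12], [0, [-0.0005, 0, 0.0006], 18], [0, [-0.0005, 0, 0.0008], 24], [0, [-0.0005, 0, 0.001], 30], [0, [-0.0005, 0, 0.0012], 36], [0, [-0.0005, 0, 0.0014], 42], [0, [-0.0005, 0, 0.0016], 48], [0, [-0.0005, 0, 0.0018], 54], [0, [-0.0005, 0, 0.002], 60], [0, [-0.0005, 0, 0.002], 60], [0, [-0.0005, 0, 0.002], 60]]}}

```text
time: 15.17
tool_pos: [635.3, -9.0, 58.9]
ee_rot: [0.477, 0.879, 0.001, 0.0]
force: [4.0, 6.5, -2.4]
opening: 43.5
grasp_force: 30.0
```

```bash
python3 - <<'E'
from h import *
plan((634.8,-10.7,58.8,123)); print(r.get_obs()['torque'])
t=cams.camera("top");cv2.imwrite("pics/c1.png",cv2.resize(t[140:240,260:360],(500,500),interpolation=2)[:,:,::-1])
E
```

```text
tcp [635.3  -9.   58.9] yaw 123.0 tilt [0.0018 0.0024] F [ 4.   6.5 -2.4] open 43.5 g 30.0 t 15.17 q6 -0.67
-> (634.8, -10.7, 58.8, 123) shift m [-0.0012 -0.0014  0.0001] turn -0.0
[ 1.09239593 -0.72410923  0.01269289]
```

Request:
{"name": "jog_arm", "arguments": {"rows": [[0, [0, -0.0003, 0.0002], 6], [0, [0, -0.0003, 0.0004], 12], [0, [0, -0.0003, 0.0006], 18], [0, [0, -0.0003, 0.0008], 24], [0, [0, -0.0003, 0.001], 30], [0, [0, -0.0003, 0.0012], 36], [0, [0, -0.0003, 0.0014], 42], [0, [0, -0.0003, 0.0016], 48], [0, [0, -0.0003, 0.0018], 54], [0, [0, -0.0003, 0.002], 60], [0, [0, -0.0003, 0.002], 60], [0, [0, -0.0003, 0.002], 60]]}}

```text
time: 16.22
tool_pos: [637.8, -9.0, 57.1]
ee_rot: [0.853, 0.522, 0.004, 0.001]
force: [18.8, 7.8, -13.4]
opening: 43.3
grasp_force: 30.0
```

```bash
python3 - <<'E'
from h import *
plan((634.8,-10.7,56.8,63)); print(r.get_obs()['torque'],r.get_obs()['effort'][5])
E
```

```text
tcp [637.8  -9.   57.1] yaw 63.0 tilt [0.0078 0.0026] F [ 18.8   7.8 -13.4] open 43.3 g 30.0 t 16.22 q6 0.37
-> (634.8, -10.7, 56.8, 63) shift m [-0.0029 -0.0019  0.0002] turn -0.0
[ 1.21778845 -3.12176437 -0.03958493] 0.5156675912439823
```

Request:
{"name": "jog_arm", "arguments": {"rows": [[0, [0.0003, 0.0006, 0.0006], 5], [0, [0.0006, 0.0012, 0.001], 10], [0, [0.0009, 0.0017, 0.0013], 15], [0, [0.0011, 0.0022, 0.0016], 20], [0, [0.0012, 0.0024, 0.0018], 25], [0, [0.0013, 0.0025, 0.002], 30], [0, [0.0013, 0.0025, 0.002], 30], [0, [0.0013, 0.0025, 0.002], 30]]}}

```text
time: 16.88
tool_pos: [637.8, -10.6, 56.0]
ee_rot: [0.959, 0.284, 0.001, 0.0]
force: [-0.9, 1.1, 6.0]
opening: 43.6
grasp_force: 30.0
```

```bash
python3 - <<'E'
from h import *
plan((638.9,-9.9,56,33)); print(r.get_obs()['torque'],r.get_obs()['effort'][5])
E
```

```text
tcp [637.8 -10.6  56. ] yaw 33.0 tilt [0.0016 0.0001] F [-0.9  1.1  6. ] open 43.6 g 30.0 t 16.88 q6 0.9
-> (638.9, -9.9, 56, 33) shift m [ 0.0013 -0.     -0.    ] turn 0.0
[0.08093658 0.44025077 0.51371497] 0.9302112646400928
```

Request:
{"name": "jog_arm", "arguments": {"rows": [[0, [0, 0, 0], 4], [0, [0, 0, 0], 8], [0, [0, 0, 0], 8], [0, [0, 0, 0], 8]]}}

```text
time: 17.22
tool_pos: [638.2, -10.6, 56.0]
ee_rot: [0.976, 0.218, 0.001, 0.0]
force: [1.8, 1.0, 5.4]
opening: 43.8
grasp_force: 30.0
```

```bash
python3 - <<'E'
from h import *
plan((638.9,-9.9,56,33)); print(r.get_obs()['torque'],r.get_obs()['effort'][5])
E
```

```text
tcp [638.2 -10.6  56. ] yaw 25.1 tilt [0.0024 0.0002] F [1.8 1.  5.4] open 43.8 g 30.0 t 17.22 q6 1.03
-> (638.9, -9.9, 56, 33) shift m [ 0.001  -0.0003  0.    ] turn -7.9
[ 0.22044903 -0.07495046  0.43054645] 0.9126189909875393
```

Request:
{"name": "jog_arm", "arguments": {"rows": [[0, [0, 0, -0.0001], -4], [0, [0, -0.0002, -0.0003], -9], [0, [-0.0001, -0.0004, -0.0005], -15], [0, [-0.0002, -0.0006, -0.0007], -21], [0, [-0.0003, -0.0008, -0.0009], -27], [0, [-0.0004, -0.001, -0.0011], -33], [0, [-0.0005, -0.0011, -0.0013], -39], [0, [-0.0005, -0.0011, -0.0015], -46], [0, [-0.0005, -0.0011, -0.0015], -46], [0, [-0.0005, -0.0011, -0.0015], -46]]}}

```text
time: 18.05
tool_pos: [637.3, -9.8, 57.5]
ee_rot: [0.813, 0.582, 0.001, 0.001]
force: [1.3, 2.3, 5.7]
opening: 43.8
grasp_force: 30.0
```

```bash
python3 - <<'E'
from h import *
plan((636.2,-9.8,59,117)); print(r.get_obs()['torque'],r.get_obs()['effort'][5])
E
```

```text
tcp [637.3  -9.8  57.5] yaw 71.2 tilt [0.0025 0.0005] F [1.3 2.3 5.7] open 43.8 g 30.0 t 18.05 q6 0.23
-> (636.2, -9.8, 59, 117) shift m [-0.0004 -0.001  -0.0015] turn -45.8
[ 0.20917222 -0.1820448   0.03074999] -0.567498542368412
```

Request:
{"name": "jog_arm", "arguments": {"rows": [[0, [0, 0, -0.0001], -4], [0, [0, -0.0002, -0.0003], -9], [0, [-0.0001, -0.0004, -0.0005], -15], [0, [-0.0002, -0.0006, -0.0007], -21], [0, [-0.0003, -0.0007, -0.0009], -27], [0, [-0.0004, -0.0009, -0.0011], -33], [0, [-0.0004, -0.001, -0.0013], -39], [0, [-0.0004, -0.001, -0.0015], -46], [0, [-0.0004, -0.001, -0.0015], -46], [0, [-0.0004, -0.001, -0.0015], -46], [0, [-0.0004, -0.001, -0.0015], -46], [0, [-0.0004, -0.001, -0.0015], -46]]}}

```text
time: 19.05
tool_pos: [636.1, -9.9, 59.0]
ee_rot: [0.522, 0.853, 0.001, 0.001]
force: [1.7, 2.1, 6.3]
opening: 43.4
grasp_force: 30.0
```

```bash
python3 - <<'E'
from h import *
t=cams.camera("top");s=cams.camera("side")
plan((636.2,-9.8,59,117)); print(r.get_obs()['torque'],abs(r.get_obs()['joint_vel']).max())
v=np.hstack([cv2.resize(t[140:240,260:360],(400,400),interpolation=2),cv2.resize(s[170:250,260:340],(400,400),interpolation=2)])
cv2.imwrite("pics/f.png",v[:,:,::-1])
E
```

```text
tcp [636.1  -9.9  59. ] yaw 117.1 tilt [0.0023 0.0005] F [0.7 1.2 5.6] open 43.3 g 30.0 t 19.15 q6 -0.57
-> (636.2, -9.8, 59, 117) shift m [0.     0.0001 0.    ] turn 0.1
[ 0.28435288 -0.11764685  0.08317825] 0.0014165530674312215
```

View pics/f.png

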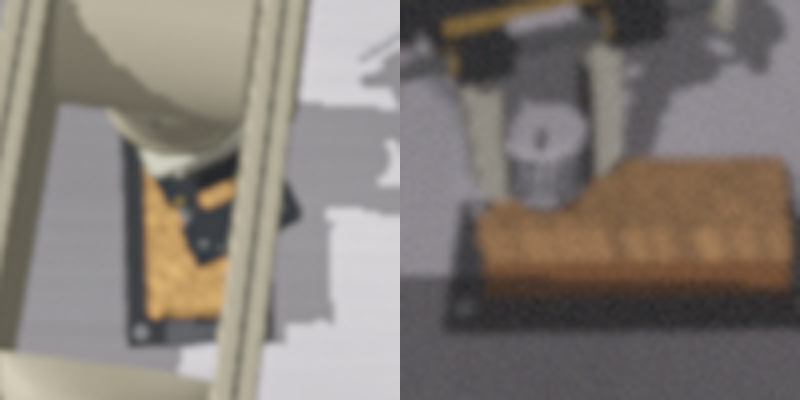

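The final view shows the fingers on the cap and the pile still flush. The index line at about (541,138) in the crop now points towards +y. It was at about 139°, so the cap is a net 49° clockwise, which fits reaching the stop and then backing off 90°.

```bash
python3 -c "
from workcell import r
print(r.finish_job())"
```

```text
the job is handed in; nothing more can be done
None
```

The job is handed in, though the result was not reported back: both blanks are stacked flush on the block around the stud, and the cap was run to its stop, backed off about a quarter turn, and is still gripped at 30 N.

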